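# Tap a wood sample down onto its parallels in the vise

## Robot

A 7-joint arm with a two-finger parallel gripper is mounted at the origin on the work surface. World frame = base frame: x ahead of the robot, y to its left, z up, the work surface at z = 0. Lengths are in mm, angles in rad, forces in N, time in s.
With the tool pointing down it reaches from about 350 to 900 mm from the base axis. Payload 7.2 kg.
Tool frame: the origin (TCP) lies midway between the tips of the shut fingers; the grasp point (between the pads) lies 19 mm behind it; z points along the fingers, y is the direction in which the jaws open and shut (so a half turn about z gives the same grasp; the last joint's range is limited). The gripper opens to 85 mm and grips with 20 to 120 N. Pads are 22 mm wide; open, the fingers measure 114 mm over their backs; the gripper's body (76 mm by 85 mm) begins 54 mm behind the grasp point. The pads swing forward as they close: fully open they stand 13 mm farther back than shut.
Start: joints at [-1.24, 0.411, -0.013, 1.596, 0.006, 1.134, -0.082], TCP at [242.705, 575.954, 231.297] pointing down, gripper open.
Joint ranges: [-2.95, 2.95], [-0.29, 1.99], [-1.47, 1.44], [0.14, 2.54], [-1.03, 4.17], [0.13, 1.85], [-2.86, 2.86]. Speed limits (rad/s): [2.39, 2.39, 3.01, 3.01, 3.14, 3.14, 3.14].

## Interface

Orientations are given as a unit quaternion [w, x, y, z].
In Python, from cell import sensors, camera, order gives the robot as it stands.
- The arm moves only by the shell command python3 -m handwheel 'ROWS' [FORCE]. ROWS is JSON, a list of rows, each an object of numbers: "gripper": the opening in per cent of the stroke, from 0 (shut) to 100 (fully open); "x", "y", "z": the shift along the tool's x, y, z in m; "ax", "ay", "az": the turn, a rotation vector about the tool's x, y, z in degrees. In form: [{"gripper": .., "x": .., "y": .., "z": .., "ax": .., "ay": .., "az": ..}, ...]. A call has 1 to 8 rows; each row is the pose to reach, as a shift and turn from the pose commanded when the call began, along the tool's axes at that moment; what a row does not reach only later rows make up. A row lasts 1/10 s, in which the tool goes at most 50 mm and 8.59 degrees, less where a joint would pass 70% of its speed; a pose out of reach is approached as far as the arm can. A call with a gripper value outside its range is refused whole. The fingers move at their own pace and stop on an object; FORCE is the grip in N (left out, the last holds). Time passes only in rows, so rows that repeat a pose let the fingers close. It gives the time, the measured TCP pose, the force and the opening at its end, in the units of the state.
- sensors.state(): the state, without advancing time (a new reading comes with each control period).
- camera(name): name is "scene" or "top"; returns a dict with "frame" (420x560x3 uint8, red, green, blue), "depth" (420x560 float32, mm along the optical axis (not along the pixel's ray), 0 where there is no reading), "mtx" (3x3 intrinsics, pixels), "R" (3x3) and "t" (3): a world point X has camera coordinates R X + t. Camera axes: x right, y down, z forward; pixel columns grow to the right and rows downward; lengths in mm; the calibration is good to about 2 mm. A picture is of the moment at which its call begins.
- order.hand_in(): hands the job in, once; it reports no verdict.
The state is a dict: "t": time; "q": joint angles; "dq": joint speeds; "tau": joint torques, N m; "tcp_pos": TCP position; "eef_rot": TCP orientation; "wrist_force": force on the tool from outside, world axes, zero at the start; "ft_torque": the same for the moment, N m; "gripper_width": opening from 0.0 (shut) to 1.0 (fully open).
Only numpy, scipy, OpenCV 4.12 (cv2) and the standard library are available. Lean on these libraries where they do the work, as an engineer would, in place of code of your own. Each camera call takes 0.05 s, during which the arm holds its last target. There are 200 camera calls.

## Task

The wood sample in the small bench vise still stands clear of the two steel parallels under it. Take the black tapping bar and, keeping hold of it, press or tap the sample gently straight down with the bar's foot until it sits fully home on both parallels so that they can no longer slide; then stand the bar upright on the bench again and let go. Do not touch the sample with the gripper itself.

Things in the scene. Friction and masses are not known exactly. Their poses are not given: they have to be found in the camera images.
- tamper: The tapping bar: black plastic, round, 100 mm tall, 0.14 kg, standing loose and upright on the bench: a wide foot (40 mm diameter, up to 22 mm, tapering off by 28 mm) under a plain shank (26 mm diameter), gripped best in its top 30 mm. Origin: centre of the foot's underside; z points up. A brown bottle, a spare wood block and a glass dish, not needed, stand 100 mm or more away.
- block: Wood sample, 44 x 50 x 45 mm (x, y, z), pinched along x in a fixed grey vise (200 x 84 mm, jaws 76 mm high). Origin: centre of its underside. It slides only straight down, under about 8 N, and stays where left. It starts 8 to 12 mm above the parallels; home on them it stops firmly, its top 93 mm above the bench.
- parallel_near: One of two loose steel parallels, 10 x 116 x 18 mm (x, y, z), lying on the vise's bed 30 mm above the bench, under the sample and sticking out at both sides of the vise. Origin: centre of its underside. This one lies on the sample's -x side, 15 mm off its centre. It stays there.
- parallel_far: The other parallel, alike, about 15 mm off the sample's centre towards its +x side.

How it is judged:
By the outcome, as a careful person would: the job done as asked, in the order asked, and still so for the second after the job is handed in, with the robot touching nothing.
It also fails if it takes over 51 s, if anything falls off the work surface, if the arm or the gripper's body presses on something with over 40 N, if the wrist force passes 120 N, or if a joint passes its speed limit or range.

## Working session

There is one attempt and no reset: what is moved stays moved. The work goes in short steps, Python scripts to look and compute and a shell command to move; the robot and the scene stay as the last step left them, time stands still between calls to the robot, and variables do not carry over. Pictures are saved under pics/ and viewed, about 8 in all and at most 12, crops included, and the job is handed in when it is done.

```bash
mkdir -p pics; cat > h.py <<'E'
import numpy as np, cv2
from cell import sensors, camera, order
def pts(c):
    d=c["depth"]; v,u=np.indices(d.shape); K=c["mtx"]
    P=np.stack([(u-K[0,2])/K[0,0]*d,(v-K[1,2])/K[1,1]*d,d],-1)
    return (P-c["t"])@np.asarray(c["R"])
E
python3 - <<'E'
from h import *
a=camera("scene");b=camera("top")
np.savez("c0.npz",**{n+k:c[k] for n,c in (("s",a),("t",b)) for k in c})
for n,c in (("scene0",a),("top0",b)): cv2.imwrite(f"pics/{n}.png",c["frame"][:,:,::-1])
print(sensors.state()); print([(-np.array(c["R"]).T@c["t"]).round(),] and [(-np.array(c["R"]).T@c["t"]).round() for c in (a,b)])
E
```

```text
{'t': 0.1, 'q': array([-1.24021112,  0.41183235, -0.01269216,  1.59697741,  0.00558772,
        1.13431315, -0.0821555 ]), 'dq': array([-0.00155634,  0.00028028,  0.00148948, -0.00236588, -0.00108331,
       -0.00037525,  0.0017006 ]), 'tau': array([ 3.71810704e-03, -6.01820898e+01,  6.85046241e-01, -3.00090909e+01,
        1.40859472e-02,  6.35718723e-03,  6.23279220e-06]), 'tcp_pos': array([242.55136311, 575.51553015, 230.52253875]), 'eef_rot': array([-9.73909205e-05,  1.98051707e-01,  9.80191289e-01, -7.41031256e-04]), 'wrist_force': array([-0.3513535 , -0.40824668, -0.6754147 ]), 'ft_torque': array([-0.02084419,  0.00715489,  0.03080985]), 'gripper_width': 1.000571672709451}
[array([1052.,  656.,  636.]), array([519., -14., 924.])]
```

View pics/scene0.png

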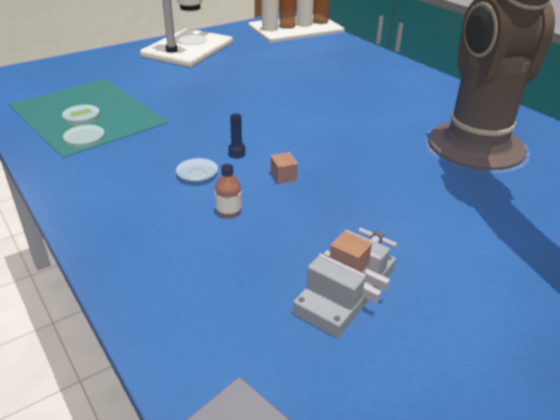

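View pics/top0.png

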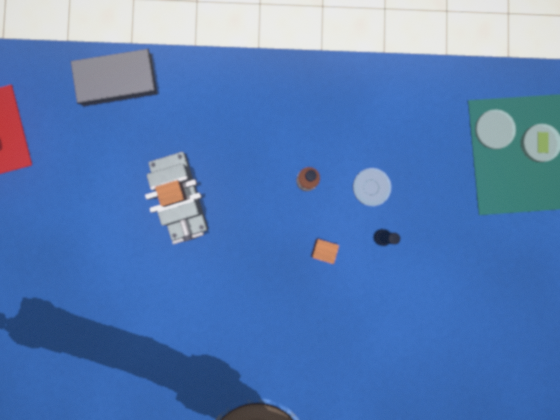

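The scene view shows the black bar at (237,136), the vise with the wood sample at (350,250), the bottle at (228,190), the dish at (197,170) and the spare block at (284,168). In the top view, the bar's foot is at about (383,238), its top is leaning outward to (394,239), and the sample is at (170,193).

```bash
python3 - <<'E'
from h import *
z=np.load("c0.npz")
for n,boxes in (("t",{"bar":(365,220,410,255),"wood":(150,175,195,212),"vise":(140,145,210,250)}),("s",{"bar":(222,108,252,162),"wood":(325,228,378,275),"vise":(290,225,400,330)})):
    c={k:z[n+k] for k in("frame","depth","mtx","R","t")}; P=pts(c); f=c["frame"].astype(int); H=cv2.cvtColor(c["frame"],cv2.COLOR_RGB2HSV)
    for k,(x0,y0,x1,y1) in boxes.items():
        m=np.zeros(f.shape[:2],bool); m[y0:y1,x0:x1]=1
        if k=="bar": m&=f.max(2)<60
        elif k=="wood": m&=(H[...,0]<18)&(H[...,1]>110)
        else: m&=H[...,1]<70
        Q=P[m&(c["depth"]>0)]
        print(n,k,m.sum(),"z pct",np.percentile(Q[:,2],[1,10,50,90,99]).round(1))
        if k=="bar":
            for lo,hi in((5,22),(32,90),(95,106)):
                q=Q[(Q[:,2]>lo)&(Q[:,2]<hi)]
                if len(q): print(lo,hi,len(q),q.mean(0).round(1),q.min(0).round(1),q.max(0).round(1))
        else:
            if k=="wood":
                T=np.median(Q[Q[:,2]>np.percentile(Q[:,2],60)][:,2]); q=Q[abs(Q[:,2]-T)<4]
            else: q=Q[abs(Q[:,2]-76)<4]
            r=cv2.minAreaRect(q[:,:2].astype(np.float32)); print(len(q),q.mean(0).round(1),q.min(0),q.max(0),r)
            if k=="wood":
                mm=m.astype(np.uint8); print(cv2.minAreaRect(cv2.findNonZero(mm)))
E
```

```text
t bar 78 z pct [22.3 32.2 56.6 84.9 94. ]
5 22 1 [ 508.9 -268.8   21.5] [ 508.9 -268.8   21.5] [ 508.9 -268.8   21.5]
32 90 65 [ 505.2 -270.4   58.8] [ 493.5 -275.5   32.7] [ 516.5 -267.6   87.8]
95 106 1 [ 506.  -267.    96.1] [ 506.  -267.    96.1] [ 506.  -267.    96.1]
t wood 423 z pct [ 97.4  99.4 101.5 103.4 104.7]
397 [584.9 196.1 101.7] [561.25035069 169.31955969  98.89918884] [608.84183465 223.22404692 105.72139442] ((585.239013671875, 196.10247802734375), (39.6817741394043, 46.5869026184082), 19.209779739379883)
((169.60549926757812, 193.0183563232422), (18.9649600982666, 22.604700088500977), 73.3007583618164)
t vise 3052 z pct [  0.   27.   53.7  76.  100.1]
1192 [584.8 196.9  74.8] [519.30024395 141.91744718  72.01643392] [653.66319549 253.90096313  79.79533023] ((586.4359130859375, 198.49163818359375), (117.66107940673828, 83.54236602783203), 19.245166778564453)Traceback (most recent call last):
  File "<stdin>", line 11, in <module>
    return _quantile_unchecked(
        a, q, axis, out, overwrite_input, method, keepdims, weights)
    return _ureduce(a,
                    func=_quantile_ureduce_func,
    ...<5 lines>...
                    overwrite_input=overwrite_input,
                    method=method)
    r = func(a, **kwargs)
    result = _quantile(arr,
                       quantiles=q,
    ...<2 lines>...
                       out=out,
                       weights=wgt)
    slices_having_nans = np.isnan(arr[-1, ...])
                                  ~~~^^^^^^^^^
IndexError: index -1 is out of bounds for axis 0 with size 0
```

```bash
python3 - <<'E'
from h import *
from scipy.optimize import least_squares
z=np.load("c0.npz")
C={n:{k:z[n+k] for k in("frame","depth","mtx","R","t")} for n in "ts"}
def ray(c,u,v,h):
    R=np.asarray(c["R"]);o=-R.T@c["t"];d=R.T@np.linalg.solve(c["mtx"],[u,v,1.]);return (o+d*(h-o[2])/d[2]).round(1)
for n,(x0,y0,x1,y1) in (("t",(365,220,410,255)),("s",(222,105,252,165))):
    c=C[n];f=c["frame"][y0:y1,x0:x1].astype(int); m=(f[...,2]<90)
    k,lab,st,ce=cv2.connectedComponentsWithStats(m.astype(np.uint8)); i=1+st[1:,4].argmax(); m=lab==i
    print(n,st[i]+[x0,y0,0,0,0])
    if n=="t":
        for r in m.astype(int): 
            if r.any(): print("".join(".#"[q] for q in r))
        for u in range(m.shape[1]):
            q=np.where(m[:,u])[0]
            if len(q): print(u+x0,q.min()+y0,q.max()+y0,end="; ")
    else:
        for v in range(m.shape[0]):
            q=np.where(m[v])[0]
            if len(q): print(v+y0,q.min()+x0,q.max()+x0,end="; ")
    print()
t=C["t"];s=C["s"]
for u in(382,383,384): print("foot rim 22",u,ray(t,u,238,22))
for u in(393,394,395): print("top 100",u,ray(t,u,238.5,100))
# project unknown (x,y): axis points
def proj(c,X): p=c["mtx"]@(np.asarray(c["R"])@X+c["t"]); return p[:2]/p[2]
for xy in((505,-262),(505,-266),(505,-270)):
    print(xy,[[proj(C[n],np.array([*xy,h])).round(1).tolist() for h in(0,22,100)] for n in "ts"])
E
```

```text
t [374 230  25  15 273]
...............######........................
............###########......................
...........#############.....................
..........################...................
..........######################.............
..........#######################............
.........#########################...........
.........#########################...........
.........#########################...........
..........########################...........
..........########################...........
...........######################............
............####################.............
.............##########......................
...............#######.......................
374 236 238; 375 233 240; 376 232 241; 377 231 242; 378 231 243; 379 231 243; 380 230 244; 381 230 244; 382 230 244; 383 230 244; 384 230 244; 385 230 244; 386 231 244; 387 231 243; 388 232 242; 389 233 242; 390 233 242; 391 234 242; 392 234 242; 393 234 242; 394 234 242; 395 234 242; 396 234 242; 397 235 241; 398 236 240; 
s [230 115  14  42 413]
115 234 237; 116 232 239; 117 231 23
[... 371 characters left out ...]
230 242; 147 230 243; 148 230 243; 149 230 243; 150 230 243; 151 230 243; 152 230 243; 153 230 243; 154 230 243; 155 230 242; 156 232 241; 
foot rim 22 382 [ 502.2 -278.1   22. ]
foot rim 22 383 [ 502.3 -280.4   22. ]
foot rim 22 384 [ 502.3 -282.7   22. ]
top 100 393 [ 503.3 -278.7  100. ]
top 100 394 [ 503.4 -280.8  100. ]
top 100 395 [ 503.4 -282.9  100. ]
(505, -262) [[[372.6, 236.4], [375.1, 236.6], [385.2, 237.5]], [[239.6, 158.0], [239.3, 149.7], [238.4, 118.6]]]
(505, -266) [[[374.3, 236.4], [376.8, 236.6], [387.1, 237.5]], [[238.7, 157.3], [238.4, 148.9], [237.5, 118.0]]]
(505, -270) [[[375.9, 236.5], [378.6, 236.7], [388.9, 237.6]], [[237.7, 156.5], [237.5, 148.2], [236.5, 117.3]]]
```

```bash
cat >> h.py <<'E'
def shift(target):
    from scipy.spatial.transform import Rotation as Ro
    s=sensors.state(); w=s["eef_rot"]; R=Ro.from_quat([w[1],w[2],w[3],w[0]])
    print("t",round(s["t"],2),"tcp",s["tcp_pos"].round(1),"F",s["wrist_force"].round(1),"grip",round(s["gripper_width"],3),"axes",R.as_matrix().round(3).tolist())
    print("shift m",(R.inv().apply(np.array(target)-s["tcp_pos"])/1000).round(4))
E
python3 -m handwheel '[{"gripper":100,"x":-0.377,"y":-0.335,"z":0},{"gripper":100,"x":-0.377,"y":-0.335,"z":0},{"gripper":100,"x":-0.377,"y":-0.335,"z":0},{"gripper":100,"x":-0.377,"y":-0.335,"z":0},{"gripper":100,"x":-0.377,"y":-0.335,"z":0},{"gripper":100,"x":-0.377,"y":-0.335,"z":0},{"gripper":100,"x":-0.377,"y":-0.335,"z":0},{"gripper":100,"x":-0.377,"y":-0.335,"z":0}]' 40
python3 -c "
from h import *
shift((504,-279.5,190))"
```

```text
t 0.1 tcp [242.6 575.5 230.5] F [-0.4 -0.4 -0.7] grip 1.001 axes [[-0.922, 0.388, -0.0], [0.388, 0.922, -0.001], [-0.0, -0.001, -1.0]]
shift m [-0.5729 -0.6864  0.0416]schema error: expected keys gripper, x, y, z, ax, ay, az
```

```bash

python3 -m handwheel '[{"gripper":100,"x":-0.377,"y":-0.335,"z":0,"ax":0,"ay":0,"az":0},{"gripper":100,"x":-0.377,"y":-0.335,"z":0,"ax":0,"ay":0,"az":0},{"gripper":100,"x":-0.377,"y":-0.335,"z":0,"ax":0,"ay":0,"az":0},{"gripper":100,"x":-0.377,"y":-0.335,"z":0,"ax":0,"ay":0,"az":0},{"gripper":100,"x":-0.377,"y":-0.335,"z":0,"ax":0,"ay":0,"az":0},{"gripper":100,"x":-0.377,"y":-0.335,"z":0,"ax":0,"ay":0,"az":0},{"gripper":100,"x":-0.377,"y":-0.335,"z":0,"ax":0,"ay":0,"az":0},{"gripper":100,"x":-0.377,"y":-0.335,"z":0,"ax":0,"ay":0,"az":0}]' 40
python3 -c "
from h import *
shift((504,-279.5,190))"
```

```text
t: 0.9
tcp_pos: [415.4, 212.9, 231.3]
eef_rot: [-0.0, 0.198, 0.98, 0.0]
wrist_force: [0.6, 0.1, 0.0]
gripper_width: 1.0
t 0.9 tcp [415.4 212.9 231.3] F [0.6 0.1 0. ] grip 1.0 axes [[-0.922, 0.388, -0.0], [0.388, 0.922, 0.0], [0.0, 0.0, -1.0]]
shift m [-0.2728 -0.4194  0.0412]
```

```bash

python3 -m handwheel '[{"gripper":100,"x":-0.273,"y":-0.419,"z":0.041,"ax":0,"ay":0,"az":0},{"gripper":100,"x":-0.273,"y":-0.419,"z":0.041,"ax":0,"ay":0,"az":0},{"gripper":100,"x":-0.273,"y":-0.419,"z":0.041,"ax":0,"ay":0,"az":0},{"gripper":100,"x":-0.273,"y":-0.419,"z":0.041,"ax":0,"ay":0,"az":0},{"gripper":100,"x":-0.273,"y":-0.419,"z":0.041,"ax":0,"ay":0,"az":0},{"gripper":100,"x":-0.273,"y":-0.419,"z":0.041,"ax":0,"ay":0,"az":0},{"gripper":100,"x":-0.273,"y":-0.419,"z":0.041,"ax":0,"ay":0,"az":0},{"gripper":100,"x":-0.273,"y":-0.419,"z":0.041,"ax":0,"ay":0,"az":0}]'
python3 -c "
from h import *
shift((504,-279.5,190))"
```

```text
t: 1.7
tcp_pos: [485.8, -179.2, 198.4]
eef_rot: [0.0, 0.198, 0.98, 0.0]
wrist_force: [0.4, 1.1, -0.1]
gripper_width: 1.004
t 1.7 tcp [ 485.8 -179.2  198.4] F [ 0.4  1.1 -0.1] grip 1.004 axes [[-0.922, 0.388, 0.0], [0.388, 0.922, 0.0], [0.0, 0.0, -1.0]]
shift m [-0.0557 -0.0854  0.0084]
```

```bash

python3 -m handwheel '[{"gripper":100,"x":-0.056,"y":-0.085,"z":0.008,"ax":0,"ay":0,"az":0},{"gripper":100,"x":-0.056,"y":-0.085,"z":0.008,"ax":0,"ay":0,"az":0},{"gripper":100,"x":-0.056,"y":-0.085,"z":0.008,"ax":0,"ay":0,"az":0},{"gripper":100,"x":-0.056,"y":-0.085,"z":0.008,"ax":0,"ay":0,"az":0},{"gripper":100,"x":-0.056,"y":-0.085,"z":0.008,"ax":0,"ay":0,"az":0}]'
python3 - <<'E'
from h import *
shift((504,-279.5,66))
a=camera("scene")["frame"][40:200,160:320]; b=camera("top")["frame"][150:310,300:460]
cv2.imwrite("pics/p1.png",cv2.resize(np.hstack([a,b])[:,:,::-1],None,fx=2.5,fy=2.5,interpolation=2))
E
```

```text
t: 2.2
tcp_pos: [504.4, -276.1, 190.1]
eef_rot: [-0.001, 0.198, 0.98, 0.0]
wrist_force: [0.6, -0.3, 0.3]
gripper_width: 0.998
t 2.2 tcp [ 504.4 -276.1  190.1] F [ 0.6 -0.3  0.3] grip 0.998 axes [[-0.922, 0.387, -0.001], [0.387, 0.922, 0.001], [0.001, 0.001, -1.0]]
shift m [-0.0011 -0.0034  0.1241]
```

View pics/p1.png

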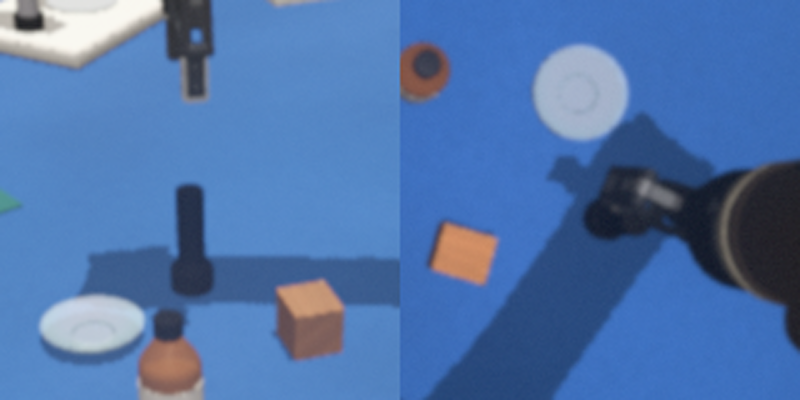

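Left half: the gripper is directly above the bar, with the finger at crop (196,80) and the bar top at (189,190). The right half shows the gripper over the bar and the neighbours well clear. Next I descend and grip.

```bash

python3 -m handwheel '[{"gripper":100,"x":0,"y":0,"z":0.04,"ax":0,"ay":0,"az":0},{"gripper":100,"x":0,"y":0,"z":0.075,"ax":0,"ay":0,"az":0},{"gripper":100,"x":0,"y":0,"z":0.1,"ax":0,"ay":0,"az":0},{"gripper":100,"x":0,"y":0,"z":0.115,"ax":0,"ay":0,"az":0},{"gripper":100,"x":0,"y":0,"z":0.124,"ax":0,"ay":0,"az":0},{"gripper":100,"x":0,"y":0,"z":0.124,"ax":0,"ay":0,"az":0},{"gripper":100,"x":0,"y":0,"z":0.124,"ax":0,"ay":0,"az":0}]' 40
python3 - <<'E'
from h import *
shift((504,-279.5,66))
a=camera("scene")["frame"][90:180,180:290]; b=camera("top")["frame"][190:280,330:440]
cv2.imwrite("pics/p2.png",cv2.resize(np.hstack([a,b])[:,:,::-1],None,fx=3.5,fy=3.5,interpolation=2))
E
```

```text
t: 3.0
tcp_pos: [505.2, -277.6, 67.6]
eef_rot: [0.001, 0.198, 0.98, -0.0]
wrist_force: [-0.0, -0.4, -0.1]
gripper_width: 0.998
t 3.0 tcp [ 505.2 -277.6   67.6] F [-0.  -0.4 -0.1] grip 0.998 axes [[-0.922, 0.388, 0.001], [0.388, 0.922, -0.001], [-0.001, 0.0, -1.0]]
shift m [ 0.0004 -0.0022  0.0016]
```

View pics/p2.png

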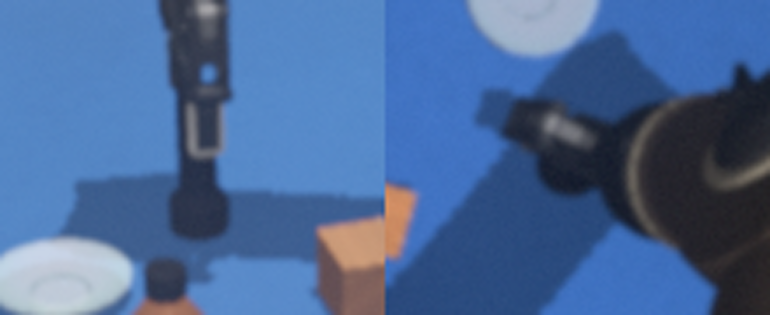

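```bash

python3 -m handwheel '[{"gripper":60,"x":0,"y":0,"z":0.002,"ax":0,"ay":0,"az":0},{"gripper":45,"x":0,"y":0,"z":0.002,"ax":0,"ay":0,"az":0},{"gripper":35,"x":0,"y":0,"z":0.002,"ax":0,"ay":0,"az":0},{"gripper":28,"x":0,"y":0,"z":0.002,"ax":0,"ay":0,"az":0},{"gripper":20,"x":0,"y":0,"z":0.002,"ax":0,"ay":0,"az":0},{"gripper":10,"x":0,"y":0,"z":0.002,"ax":0,"ay":0,"az":0},{"gripper":0,"x":0,"y":0,"z":0.002,"ax":0,"ay":0,"az":0},{"gripper":0,"x":0,"y":0,"z":0.002,"ax":0,"ay":0,"az":0}]' 80
python3 -m handwheel '[{"gripper":0,"x":0,"y":0,"z":0,"ax":0,"ay":0,"az":0},{"gripper":0,"x":0,"y":0,"z":0,"ax":0,"ay":0,"az":0}]' 80
python3 - <<'E'
from h import *
shift((504,-279.5,66))
a=camera("scene")["frame"][90:180,180:290]; b=camera("top")["frame"][190:280,330:440]
cv2.imwrite("pics/p3.png",cv2.resize(np.hstack([a,b])[:,:,::-1],None,fx=3.5,fy=3.5,interpolation=2))
E
```

```text
t: 3.9
tcp_pos: [504.6, -277.4, 64.8]
eef_rot: [0.0, 0.198, 0.98, 0.0]
wrist_force: [-1.4, -0.3, 5.7]
gripper_width: 0.279
t: 4.1
tcp_pos: [504.7, -277.4, 64.8]
eef_rot: [0.0, 0.198, 0.98, 0.0]
wrist_force: [0.2, 0.6, 5.8]
gripper_width: 0.282
t 4.1 tcp [ 504.7 -277.4   64.8] F [0.2 0.6 5.8] grip 0.282 axes [[-0.922, 0.388, 0.0], [0.388, 0.922, 0.0], [-0.0, 0.0, -1.0]]
shift m [-0.0002 -0.0022 -0.0012]
```

View pics/p3.png

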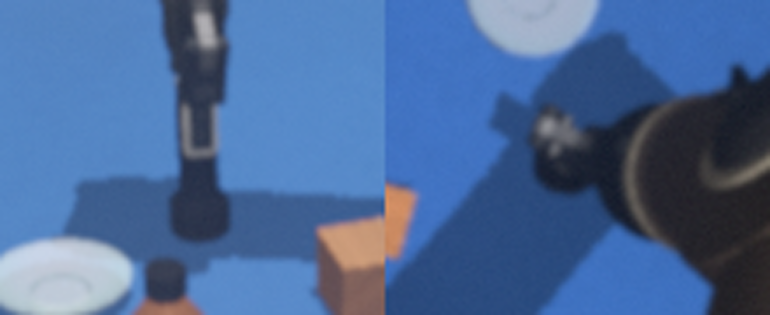

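The bar is gripped and upright (opening 0.28, about 24 mm). Now I lift it and carry it over the vise.

```bash

python3 -m handwheel '[{"gripper":0,"x":0,"y":0,"z":-0.03,"ax":0,"ay":0,"az":0},{"gripper":0,"x":0,"y":0,"z":-0.07,"ax":0,"ay":0,"az":0},{"gripper":0,"x":0,"y":0,"z":-0.11,"ax":0,"ay":0,"az":0},{"gripper":0,"x":0,"y":0,"z":-0.14,"ax":0,"ay":0,"az":0},{"gripper":0,"x":0,"y":0,"z":-0.15,"ax":0,"ay":0,"az":0},{"gripper":0,"x":0.008,"y":0.035,"z":-0.15,"ax":0,"ay":0,"az":0},{"gripper":0,"x":0.018,"y":0.075,"z":-0.15,"ax":0,"ay":0,"az":0},{"gripper":0,"x":0.028,"y":0.12,"z":-0.15,"ax":0,"ay":0,"az":0}]'
python3 -c "
from h import *
shift((585,196,215))"
```

```text
t: 5.0
tcp_pos: [524.4, -155.3, 213.3]
eef_rot: [-0.001, 0.199, 0.98, -0.0]
wrist_force: [1.2, 0.7, -1.2]
gripper_width: 0.281
t 5.0 tcp [ 524.4 -155.3  213.3] F [ 1.2  0.7 -1.2] grip 0.281 axes [[-0.921, 0.39, -0.002], [0.39, 0.921, -0.0], [0.002, -0.001, -1.0]]
shift m [ 0.0813  0.347  -0.0018]
```

```bash

python3 -m handwheel '[{"gripper":0,"x":0.01,"y":0.045,"z":0,"ax":0,"ay":0,"az":0},{"gripper":0,"x":0.02,"y":0.09,"z":0,"ax":0,"ay":0,"az":0},{"gripper":0,"x":0.031,"y":0.135,"z":0,"ax":0,"ay":0,"az":0},{"gripper":0,"x":0.042,"y":0.18,"z":0,"ax":0,"ay":0,"az":0},{"gripper":0,"x":0.053,"y":0.225,"z":0,"ax":0,"ay":0,"az":0},{"gripper":0,"x":0.063,"y":0.27,"z":0,"ax":0,"ay":0,"az":0},{"gripper":0,"x":0.073,"y":0.31,"z":0,"ax":0,"ay":0,"az":0},{"gripper":0,"x":0.08,"y":0.335,"z":0,"ax":0,"ay":0,"az":0}]'
python3 -m handwheel '[{"gripper":0,"x":0.001,"y":0.006,"z":0,"ax":0,"ay":0,"az":0},{"gripper":0,"x":0.001,"y":0.006,"z":0,"ax":0,"ay":0,"az":0},{"gripper":0,"x":0.001,"y":0.006,"z":0,"ax":0,"ay":0,"az":0}]'
python3 - <<'E'
from h import *
shift((585,196,190))
a=camera("scene")["frame"][165:335,280:420]; b=camera("top")["frame"][120:260,110:250]
a=cv2.resize(a,None,fx=2.8,fy=2.8,interpolation=2);b=cv2.resize(b,(392,476))
cv2.imwrite("pics/p4.png",np.hstack([a,b])[:,:,::-1])
E
```

```text
t: 5.8
tcp_pos: [580.7, 188.1, 212.5]
eef_rot: [-0.001, 0.196, 0.981, -0.0]
wrist_force: [-0.0, -0.3, -2.2]
gripper_width: 0.284
t: 6.1
tcp_pos: [582.8, 187.9, 213.7]
eef_rot: [-0.0, 0.199, 0.98, -0.001]
wrist_force: [-0.6, -0.5, -1.6]
gripper_width: 0.285
t 6.1 tcp [582.8 187.9 213.7] F [-0.6 -0.5 -1.6] grip 0.285 axes [[-0.921, 0.39, -0.001], [0.39, 0.921, -0.002], [0.001, -0.002, -1.0]]
shift m [0.0012 0.0084 0.0237]
```

View pics/p4.png

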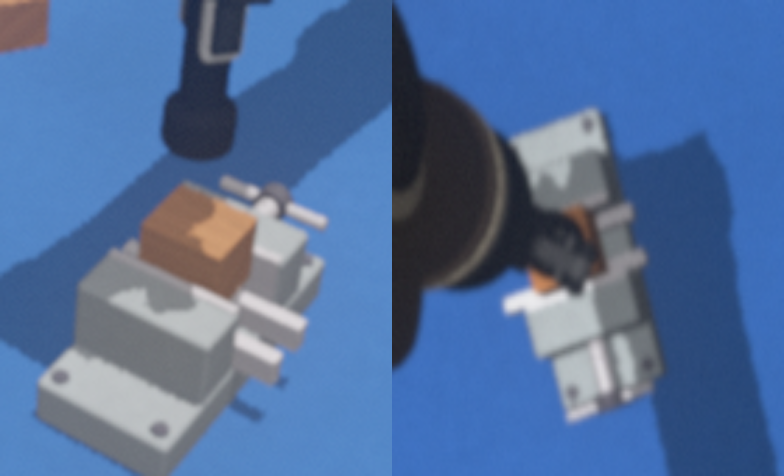

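The bar hangs upright over the vise, with its foot at crop (198,150) and the sample top at (198,220). It needs about 8 mm more along tool y, and then I lower it to just above the sample.

```bash

python3 -m handwheel '[{"gripper":0,"x":0.001,"y":0.008,"z":0.01,"ax":0,"ay":0,"az":0},{"gripper":0,"x":0.001,"y":0.008,"z":0.025,"ax":0,"ay":0,"az":0},{"gripper":0,"x":0.001,"y":0.008,"z":0.036,"ax":0,"ay":0,"az":0},{"gripper":0,"x":0.001,"y":0.008,"z":0.036,"ax":0,"ay":0,"az":0},{"gripper":0,"x":0.001,"y":0.008,"z":0.036,"ax":0,"ay":0,"az":0}]'
python3 - <<'E'
from h import *
shift((585,196,167))
a=camera("scene"); np.savez("c1.npz",**a)
cv2.imwrite("pics/p5.png",cv2.resize(a["frame"][195:325,290:410,::-1],None,fx=4,fy=4,interpolation=2))
E
```

```text
t: 6.7
tcp_pos: [585.0, 197.2, 178.0]
eef_rot: [-0.0, 0.198, 0.98, -0.0]
wrist_force: [0.6, -0.9, -1.7]
gripper_width: 0.28
t 6.7 tcp [585.  197.2 178. ] F [ 0.6 -0.9 -1.7] grip 0.28 axes [[-0.921, 0.389, -0.001], [0.389, 0.921, -0.001], [0.001, -0.001, -1.0]]
shift m [-0.0005 -0.0011  0.011 ]
```

View pics/p5.png

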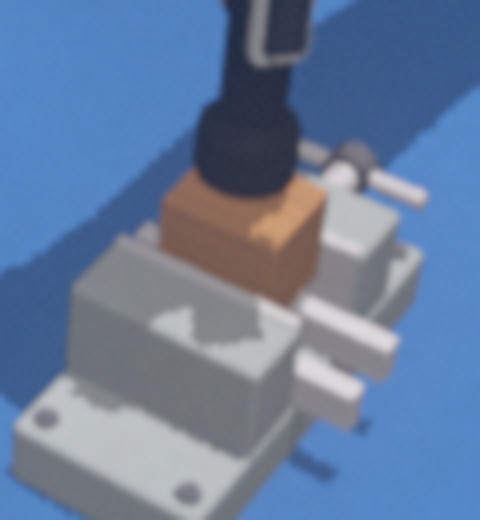

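```bash
python3 - <<'E'
from h import *
z=np.load("c0.npz"); s={k:z["s"+k] for k in("frame","depth","mtx","R","t")}
def proj(c,X): p=(np.asarray(c["R"])@np.array(X,float).T).T+c["t"]; p=p@np.asarray(c["mtx"]).T; return (p[:,:2]/p[:,2:])
crop=lambda p:((p-[290,195]+.5)*4).round().tolist()
a=np.radians(19.2);ex=np.array([np.cos(a),np.sin(a)]);ey=np.array([-ex[1],ex[0]]);c=np.array([585,196.])
print("block top corners",crop(proj(s,[[*(c+i*22*ex+j*25*ey),102] for i,j in((-1,-1),(1,-1),(1,1),(-1,1),(0,0))])))
th=np.linspace(0,2*np.pi,73)
q=proj(s,np.c_[585+20*np.cos(th),197.2+20*np.sin(th),np.full(73,113.2)]); print("foot",crop(np.array([q.min(0),q.max(0)])))
H=cv2.cvtColor(s["frame"],cv2.COLOR_RGB2HSV); m=((H[...,0]<18)&(H[...,1]>110)); m[:225]=0;m[280:]=0;m[:,:320]=0;m[:,385:]=0
P=pts(s)[m&(s["depth"]>0)]; print(len(P)); 
if len(P): q=P[P[:,2]>97]; print(q.mean(0),len(q),cv2.minAreaRect(q[:,:2].astype(np.float32)))
f=np.load("c1.npz")["frame"].astype(int)[195:245,335:370]
d=f.max(2)<75
for v in range(0,50,3): 
    k=np.where(d[v])[0]; print(v+195,(k.min()+335,k.max()+335) if len(k) else None,end=" ")
hull=cv2.convexHull(cv2.findNonZero(m.astype(np.uint8))); print(cv2.approxPolyDP(hull,3,True)[:,0].tolist(), crop(cv2.approxPolyDP(hull,3,True)[:,0].astype(float)))
E
```

```text
block top corners [[211.0, 140.0], [154.0, 196.0], [268.0, 248.0], [323.0, 188.0], [239.0, 192.0]]
foot [[191.0, 139.0], [296.0, 205.0]]
0
195 (np.int64(347), np.int64(366)) 198 (np.int64(348), np.int64(365)) 201 (np.int64(348), np.int64(365)) 204 (np.int64(348), np.int64(364)) 207 (np.int64(348), np.int64(359)) 210 (np.int64(347), np.int64(351)) 213 (np.int64(347), np.int64(361)) 216 (np.int64(347), np.int64(360)) 219 (np.int64(346), np.int64(360)) 222 (np.int64(343), np.int64(361)) 225 (np.int64(341), np.int64(363)) 228 (np.int64(340), np.int64(363)) 231 (np.int64(340), np.int64(363)) 234 (np.int64(340), np.int64(363)) 237 (np.int64(340), np.int64(362)) 240 (np.int64(342), np.int64(361)) 243 (np.int64(348), np.int64(357)) Traceback (most recent call last):
  File "<stdin>", line 16, in <module>
cv2.error: OpenCV(4.12.0) /io/opencv/modules/imgproc/src/convhull.cpp:143: error: (-215:Assertion failed) total >= 0 && (depth == CV_32F || depth == CV_32S) in function 'convexHull'
```

The foot is over the sample, and image positions agree with the predictions to about 1–2 px. I'll press down in small steps and watch the force.

```bash

python3 -m handwheel '[{"gripper":0,"x":0,"y":0.001,"z":0.003,"ax":0,"ay":0,"az":0},{"gripper":0,"x":0,"y":0.001,"z":0.006,"ax":0,"ay":0,"az":0},{"gripper":0,"x":0,"y":0.001,"z":0.008,"ax":0,"ay":0,"az":0},{"gripper":0,"x":0,"y":0.001,"z":0.009,"ax":0,"ay":0,"az":0},{"gripper":0,"x":0,"y":0.001,"z":0.01,"ax":0,"ay":0,"az":0},{"gripper":0,"x":0,"y":0.001,"z":0.011,"ax":0,"ay":0,"az":0},{"gripper":0,"x":0,"y":0.001,"z":0.012,"ax":0,"ay":0,"az":0},{"gripper":0,"x":0,"y":0.001,"z":0.013,"ax":0,"ay":0,"az":0}]' 
python3 -m handwheel '[{"gripper":0,"x":0,"y":0,"z":0.001,"ax":0,"ay":0,"az":0},{"gripper":0,"x":0,"y":0,"z":0.002,"ax":0,"ay":0,"az":0}]'
```

```text
t: 7.55
tcp_pos: [585.9, 198.4, 166.3]
eef_rot: [0.0, 0.198, 0.98, 0.0]
wrist_force: [-2.7, -1.0, 5.8]
gripper_width: 0.285
t: 7.75
tcp_pos: [585.9, 198.4, 164.0]
eef_rot: [0.0, 0.198, 0.98, 0.0]
wrist_force: [-1.9, -0.8, 5.5]
gripper_width: 0.284
```

```bash

python3 -m handwheel '[{"gripper":0,"x":0,"y":0,"z":0.001,"ax":0,"ay":0,"az":0},{"gripper":0,"x":0,"y":0,"z":0.002,"ax":0,"ay":0,"az":0},{"gripper":0,"x":0,"y":0,"z":0.003,"ax":0,"ay":0,"az":0},{"gripper":0,"x":0,"y":0,"z":0.004,"ax":0,"ay":0,"az":0}]' 
python3 -m handwheel '[{"gripper":0,"x":0,"y":0,"z":0.0005,"ax":0,"ay":0,"az":0},{"gripper":0,"x":0,"y":0,"z":0.001,"ax":0,"ay":0,"az":0}]'
python3 -m handwheel '[{"gripper":0,"x":0,"y":0,"z":0.0005,"ax":0,"ay":0,"az":0},{"gripper":0,"x":0,"y":0,"z":0.001,"ax":0,"ay":0,"az":0}]'
```

```text
t: 8.15
tcp_pos: [585.8, 198.4, 159.6]
eef_rot: [0.0, 0.198, 0.98, 0.0]
wrist_force: [-1.0, -0.8, 4.3]
gripper_width: 0.286
t: 8.35
tcp_pos: [585.8, 198.5, 158.6]
eef_rot: [0.0, 0.198, 0.98, 0.0]
wrist_force: [0.0, -1.5, 5.4]
gripper_width: 0.279
t: 8.55
tcp_pos: [585.9, 198.4, 157.8]
eef_rot: [0.0, 0.198, 0.98, 0.0]
wrist_force: [-0.4, -1.7, 8.9]
gripper_width: 0.281
```

```bash

python3 -m handwheel '[{"gripper":0,"x":0,"y":0,"z":0.0005,"ax":0,"ay":0,"az":0},{"gripper":0,"x":0,"y":0,"z":0.001,"ax":0,"ay":0,"az":0}]'
python3 -m handwheel '[{"gripper":0,"x":0,"y":0,"z":0.0005,"ax":0,"ay":0,"az":0},{"gripper":0,"x":0,"y":0,"z":0.001,"ax":0,"ay":0,"az":0}]'
```

```text
t: 8.75
tcp_pos: [586.1, 198.3, 157.7]
eef_rot: [0.0, 0.198, 0.98, 0.0]
wrist_force: [-3.0, -2.2, 15.3]
gripper_width: 0.287
t: 8.95
tcp_pos: [586.3, 198.3, 157.7]
eef_rot: [0.001, 0.198, 0.98, 0.001]
wrist_force: [-5.9, -2.9, 22.7]
gripper_width: 0.284
```

Firm stop: the TCP stays at 157.7, which puts the foot at 93 mm, while the force rises to about 23 N. I lift straight up and check.

```bash

python3 -m handwheel '[{"gripper":0,"x":0,"y":0,"z":-0.004,"ax":0,"ay":0,"az":0},{"gripper":0,"x":0,"y":0,"z":-0.015,"ax":0,"ay":0,"az":0},{"gripper":0,"x":0,"y":0,"z":-0.04,"ax":0,"ay":0,"az":0},{"gripper":0,"x":0,"y":0,"z":-0.06,"ax":0,"ay":0,"az":0},{"gripper":0,"x":-0.01,"y":-0.04,"z":-0.06,"ax":0,"ay":0,"az":0},{"gripper":0,"x":-0.02,"y":-0.085,"z":-0.06,"ax":0,"ay":0,"az":0},{"gripper":0,"x":-0.03,"y":-0.13,"z":-0.06,"ax":0,"ay":0,"az":0},{"gripper":0,"x":-0.04,"y":-0.17,"z":-0.06,"ax":0,"ay":0,"az":0}]'
python3 - <<'E'
from h import *
shift((504.7,-277.4,215))
b=camera("top");a=camera("scene");f=b["frame"];H=cv2.cvtColor(f,cv2.COLOR_RGB2HSV)
m=np.zeros(f.shape[:2],bool);m[175:212,150:195]=1;m&=(H[...,0]<18)&(H[...,1]>110)
P=pts(b)[m];print(m.sum(),np.percentile(P[:,2],[10,50,90]).round(1),P.mean(0).round(1))
cv2.imwrite("pics/p6.png",cv2.resize(a["frame"][215:325,290:410,::-1],None,fx=4,fy=4,interpolation=2))
E
```

```text
t: 9.75
tcp_pos: [555.6, 24.2, 215.6]
eef_rot: [-0.0, 0.198, 0.98, -0.0]
wrist_force: [0.3, -0.5, -1.5]
gripper_width: 0.283
t 9.75 tcp [555.6  24.2 215.6] F [ 0.3 -0.5 -1.5] grip 0.283 axes [[-0.921, 0.389, -0.001], [0.389, 0.921, -0.0], [0.0, -0.001, -1.0]]
shift m [-0.0704 -0.2976  0.0007]Traceback (most recent call last):
  File "<stdin>", line 5, in <module>
    return _quantile_unchecked(
        a, q, axis, out, overwrite_input, method, keepdims, weights)
    return _ureduce(a,
                    func=_quantile_ureduce_func,
    ...<5 lines>...
                    overwrite_input=overwrite_input,
                    method=method)
    r = func(a, **kwargs)
    result = _quantile(arr,
                       quantiles=q,
    ...<2 lines>...
                       out=out,
                       weights=wgt)
    slices_having_nans = np.isnan(arr[-1, ...])
                                  ~~~^^^^^^^^^
IndexError: index -1 is out of bounds for axis 0 with size 0
```

The arm hides the vise from the top camera, so I'll carry on and check from the next pose.

```bash

python3 -m handwheel '[{"gripper":0,"x":-0.011,"y":-0.045,"z":0,"ax":0,"ay":0,"az":0},{"gripper":0,"x":-0.022,"y":-0.09,"z":0,"ax":0,"ay":0,"az":0},{"gripper":0,"x":-0.033,"y":-0.135,"z":0,"ax":0,"ay":0,"az":0},{"gripper":0,"x":-0.044,"y":-0.18,"z":0,"ax":0,"ay":0,"az":0},{"gripper":0,"x":-0.055,"y":-0.225,"z":0,"ax":0,"ay":0,"az":0},{"gripper":0,"x":-0.065,"y":-0.265,"z":0,"ax":0,"ay":0,"az":0},{"gripper":0,"x":-0.07,"y":-0.29,"z":0,"ax":0,"ay":0,"az":0},{"gripper":0,"x":-0.07,"y":-0.295,"z":0,"ax":0,"ay":0,"az":0}]'
python3 -m handwheel '[{"gripper":0,"x":0,"y":0,"z":0,"ax":0,"ay":0,"az":0},{"gripper":0,"x":0,"y":0,"z":0,"ax":0,"ay":0,"az":0}]'
python3 - <<'E'
from h import *
shift((504.7,-277.4,65))
b=camera("top");a=camera("scene");f=b["frame"];H=cv2.cvtColor(f,cv2.COLOR_RGB2HSV)
cv2.imwrite("pics/p6.png",cv2.resize(a["frame"][215:325,290:410,::-1],None,fx=4,fy=4,interpolation=2))
m=np.zeros(f.shape[:2],bool);m[175:212,150:195]=1;m&=(H[...,0]<18)&(H[...,1]>110)
P=pts(b)[m];print(m.sum(),np.percentile(P[:,2],[10,50,90]).round(1),P.mean(0).round(1))
E
```

```text
t: 10.65
tcp_pos: [505.1, -276.4, 215.6]
eef_rot: [-0.0, 0.201, 0.98, -0.001]
wrist_force: [-0.9, 0.1, -1.8]
gripper_width: 0.288
t: 10.85
tcp_pos: [507.1, -271.0, 215.3]
eef_rot: [-0.0, 0.197, 0.98, 0.001]
wrist_force: [0.3, -0.3, -1.9]
gripper_width: 0.284
t 10.85 tcp [ 507.1 -271.   215.3] F [ 0.3 -0.3 -1.9] grip 0.284 axes [[-0.922, 0.387, -0.0], [0.387, 0.922, 0.001], [0.001, 0.001, -1.0]]
shift m [-0.0004 -0.0069  0.1503]
409 [89.8 91.5 93.3] [585.1 195.8  93.5]
```

View pics/p6.png

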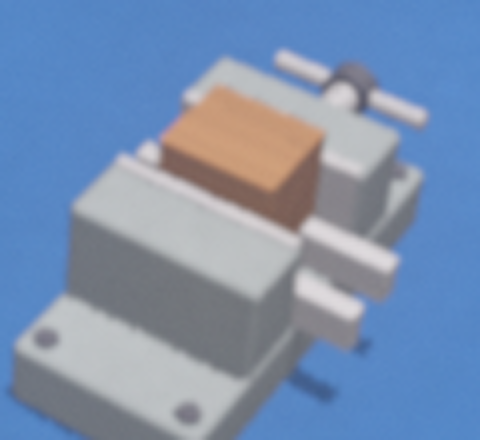

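The sample has dropped by 10.2 mm, to 91.5 mm as measured. With the −1.2 mm bias seen at the jaws, that is about 93, so it is home. The picture shows it sunk between the jaws at crop (245,140), with the parallels at (350,255) and (330,310). Now I stand the bar back on the bench.

```bash

python3 -m handwheel '[{"gripper":0,"x":0,"y":-0.007,"z":0.03,"ax":0,"ay":0,"az":0},{"gripper":0,"x":0,"y":-0.007,"z":0.07,"ax":0,"ay":0,"az":0},{"gripper":0,"x":0,"y":-0.007,"z":0.105,"ax":0,"ay":0,"az":0},{"gripper":0,"x":0,"y":-0.007,"z":0.13,"ax":0,"ay":0,"az":0},{"gripper":0,"x":0,"y":-0.007,"z":0.142,"ax":0,"ay":0,"az":0},{"gripper":0,"x":0,"y":-0.007,"z":0.145,"ax":0,"ay":0,"az":0},{"gripper":0,"x":0,"y":-0.007,"z":0.146,"ax":0,"ay":0,"az":0},{"gripper":0,"x":0,"y":-0.007,"z":0.146,"ax":0,"ay":0,"az":0}]'
python3 -m handwheel '[{"gripper":0,"x":0,"y":0,"z":0.001,"ax":0,"ay":0,"az":0},{"gripper":0,"x":0,"y":0,"z":0.002,"ax":0,"ay":0,"az":0},{"gripper":0,"x":0,"y":0,"z":0.003,"ax":0,"ay":0,"az":0}]'
```

```text
t: 11.75
tcp_pos: [504.7, -279.5, 70.8]
eef_rot: [0.001, 0.198, 0.98, -0.0]
wrist_force: [0.3, 0.4, -1.3]
gripper_width: 0.288
t: 12.05
tcp_pos: [504.0, -279.3, 67.1]
eef_rot: [0.0, 0.198, 0.98, 0.0]
wrist_force: [0.4, 1.0, -1.2]
gripper_width: 0.287
```

```bash

python3 -m handwheel '[{"gripper":0,"x":0,"y":0,"z":0.001,"ax":0,"ay":0,"az":0},{"gripper":0,"x":0,"y":0,"z":0.002,"ax":0,"ay":0,"az":0},{"gripper":0,"x":0,"y":0,"z":0.0025,"ax":0,"ay":0,"az":0},{"gripper":0,"x":0,"y":0,"z":0.0025,"ax":0,"ay":0,"az":0}]'
```

```text
t: 12.45
tcp_pos: [504.0, -279.5, 64.8]
eef_rot: [0.0, 0.198, 0.98, 0.0]
wrist_force: [-1.7, 0.9, 6.4]
gripper_width: 0.285
```

```bash

python3 -m handwheel '[{"gripper":0,"x":0,"y":0,"z":-0.0005,"ax":0,"ay":0,"az":0},{"gripper":32,"x":0,"y":0,"z":-0.0005,"ax":0,"ay":0,"az":0},{"gripper":40,"x":0,"y":0,"z":-0.0005,"ax":0,"ay":0,"az":0},{"gripper":60,"x":0,"y":0,"z":-0.0005,"ax":0,"ay":0,"az":0},{"gripper":85,"x":0,"y":0,"z":-0.0005,"ax":0,"ay":0,"az":0},{"gripper":100,"x":0,"y":0,"z":-0.0005,"ax":0,"ay":0,"az":0},{"gripper":100,"x":0,"y":0,"z":-0.0005,"ax":0,"ay":0,"az":0},{"gripper":100,"x":0,"y":0,"z":-0.0005,"ax":0,"ay":0,"az":0}]' 20
python3 -m handwheel '[{"gripper":100,"x":0,"y":0,"z":-0.01,"ax":0,"ay":0,"az":0},{"gripper":100,"x":0,"y":0,"z":-0.03,"ax":0,"ay":0,"az":0},{"gripper":100,"x":0,"y":0,"z":-0.06,"ax":0,"ay":0,"az":0},{"gripper":100,"x":0,"y":0,"z":-0.1,"ax":0,"ay":0,"az":0},{"gripper":100,"x":0,"y":0,"z":-0.135,"ax":0,"ay":0,"az":0},{"gripper":100,"x":0,"y":0,"z":-0.15,"ax":0,"ay":0,"az":0},{"gripper":100,"x":0,"y":0,"z":-0.15,"ax":0,"ay":0,"az":0},{"gripper":100,"x":0,"y":0,"z":-0.15,"ax":0,"ay":0,"az":0}]'
python3 - <<'E'
from h import *
shift((504,-279,215))
a=camera("scene")["frame"]
cv2.imwrite("pics/p7.png",cv2.resize(a[60:330,160:430,::-1],None,fx=2.2,fy=2.2,interpolation=2))
E
```

```text
t: 13.25
tcp_pos: [503.8, -279.2, 64.6]
eef_rot: [0.0, 0.198, 0.98, 0.0]
wrist_force: [-0.4, 0.6, -1.0]
gripper_width: 1.001
t: 14.05
tcp_pos: [503.7, -279.0, 214.7]
eef_rot: [0.0, 0.198, 0.98, 0.0]
wrist_force: [0.3, -0.4, -0.3]
gripper_width: 1.002
t 14.05 tcp [ 503.7 -279.   214.7] F [ 0.3 -0.4 -0.3] grip 1.002 axes [[-0.922, 0.388, 0.001], [0.388, 0.922, 0.0], [-0.0, 0.0, -1.0]]
shift m [-0.0003  0.0002 -0.0003]
```

View pics/p7.png

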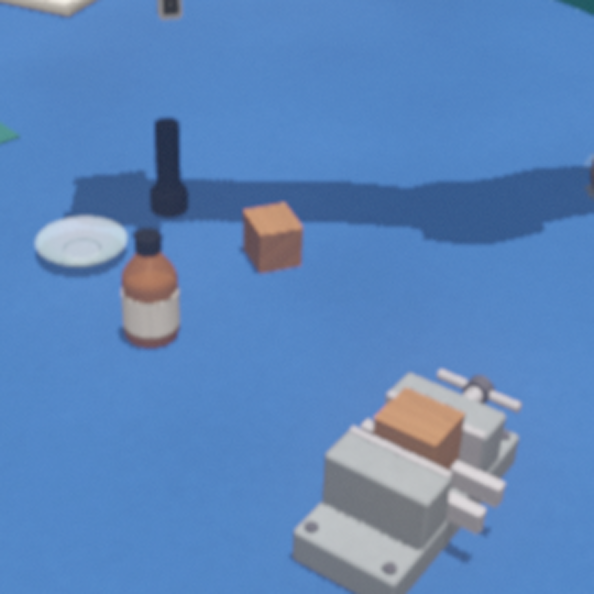

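The bar stands upright and free at crop (168,170), the gripper is clear above it, the sample is seated at (420,420), and nothing else has moved. I hand it in.

```bash
python3 -c "
from cell import order
print(order.hand_in())"
```

```text
the job is handed in; nothing more can be done
None
```

The sample is home on the parallels, and the bar stands upright and released on the bench at its old spot. The job was handed in at about 14 s of the 51 s allowed.

- **Pressing:** I gripped the bar near its top and pressed the sample down in steps of 2.5 mm or less once the foot touched it. It slid at about 7 N and then stopped dead with the foot at 93 mm. The force reading rose to 23 N with no further movement.
- **Sample height:** The top camera showed the sample's top drop from 101.7 to 91.5 mm. The vise jaws read 1.2 mm low in the same camera, so 91.5 mm matches the 93 mm home height.
- **After release:** The last picture shows the bar upright and free, the gripper clear, and nothing else moved.
- **Failed or disagreed:** The first height check failed because the arm hid the vise, so I repeated it from a clear pose. Just before pressing, the foot appeared about 2 px off its predicted place in the scene view. I did not resolve that beyond a 1 mm shift. I did not test directly whether the parallels still slide.

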